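Service the key machine: scrub its chip pot, then hold the sprung guard open

ROBOT

A 6-joint arm with a two-finger parallel gripper is mounted at the origin on the work surface. World frame = base frame: x ahead of the robot, y to its left, z up, the work surface at z = 0. Lengths are in m, angles in degrees, forces in N, time in s.
With the tool pointing down it reaches from about 0.35 to 0.775 m from the base axis. Payload 5.5 kg.
Tool frame: the origin (TCP) lies on the centre line of the jaws, within the pads' length; the fingertips stand 25 mm ahead of it and the grasp point (between the pads) lies 6 mm ahead of it; z points along the fingers, y is the line along which they close (so a half turn about z gives the same grasp; the last joint's range is limited). The gripper opens to 85 mm and grips with 20 to 120 N. Pads are 22 mm wide; open, the fingers measure 114 mm over their backs; the gripper's body (76 mm by 85 mm) begins 54 mm behind the grasp point. The pads swing forward as they close: fully open they stand 13 mm farther back than shut.
Start: joints at [63.048, 17.945, 2.641, 74.691, 0, 82.002], TCP at [0.187, 0.544, 0.256] pointing down, gripper open.
Joint ranges: [-158.12, 158.12], [-49.38, 96.58], [-58.88, 72.47], [-126.05, 133.96], [-84.25, 85.87], [-180, 180]. Speed limits (degrees/s): [147.25, 147.25, 180, 180, 180, 180].

INTERFACE

Orientations are given as a 3x3 rotation matrix whose columns are the frame's x, y, z axes.
In Python, from bench import * gives the robot as it stands.
- The arm moves only by the shell command python3 -m pendant 'ROWS' [FORCE]. ROWS is text: rows parted by semicolons, each of 7 numbers parted by spaces: the shift along the tool's x, y, z scaled (see below), then the turn, a rotation vector about the tool's x, y, z scaled (see below), then the closure, from 0 (fully open) to 1 (shut). In form: dx dy dz wx wy wz claw; .... A call has 1 to 10 rows; each row is the pose to reach, as a shift and turn from the pose commanded when the call began, along the tool's axes at that moment, turning the shorter way round; what a row does not reach only later rows make up. The controller multiplies each number of a shift by 500 mm and each number of a turn by 2 pi rad. A row lasts 1/12 s, in which the tool goes at most 41.7 mm and 7.16 degrees, less where a joint would pass 70% of its speed; a pose out of reach is approached as far as the arm can. A call with a number of a shift or a turn outside -1 to 1 is refused whole. A call with a gripper value outside its range is refused whole. The fingers move at their own pace and stop on an object; FORCE is the grip in N (left out, the last holds). Time passes only in rows, so rows that repeat a pose let the fingers close. It gives the time, the measured TCP pose, the force, the opening and the grip force at its end, in the units of the state.
- sense(): the state, without advancing time (a new reading comes with each control period).
- camera(name): name is "scene" or "top" or "wrist"; returns (picture, depth): 400x640x3 uint8, red, green, blue; 400x640 float32, m along the optical axis (not along the pixel's ray), 0 where there is no reading.
- camera_params(name): a dict with "camera_matrix" (3x3 intrinsics, pixels), "R" (3x3) and "t" (3): a world point X has camera coordinates R X + t; the wrist camera has in their place "mount" (4x4, takes a point from camera to tool coordinates, whose origin is the TCP and whose axes are the flange's). Camera axes: x right, y down, z forward; pixel columns grow to the right and rows downward; lengths in m; the calibration is good to about 2 mm. A picture is of the moment at which its call begins: read the wrist's pose just before it. camera_params takes no time and is no camera call.
- close_job(): hands the job in; it is judged then, once.
Trained networks look in the newest picture that a camera, given by its name, has taken for a name from the list of things; names that differ only in an ending like _2 or _b are one class to them, and where a whole thing is asked for, a point or a joint stands for the part that bears it (a point fixed in the world has none). Each returns a list of dicts, best first, with "confidence" (0 to 1); they miss things now and then, are a little off and sometimes report something else, mostly with a low value. They report only what shows in the picture. A call takes as long as a camera call. They do not tell look-alikes from the thing itself.
- silhouettes(target, camera): "mask" (400x640 bool, what is visible of it) and "bbox" ([left, top, width, height] in pixels, round what is visible of it).
The state is a dict: "clock": time; "joint_pos": joint angles; "qvel": joint speeds; "effort": joint torques, N m; "eef_pos": TCP position; "tcp_rot": TCP orientation; "contact_force": force on the tool from outside, world axes, zero at the start; "wrist_torque": the same for the moment, N m; "gripper_width": finger opening in m; "gripper_force": force on a finger pad.
Only numpy, scipy, OpenCV 4.12 (cv2) and the standard library are available. Lean on these libraries where they do the work, as an engineer would, in place of code of your own. Each camera call takes 0.05 s, during which the arm holds its last target. There are 200 camera calls.

TASK

We are cleaning down the key-cutting machine. First scrub its chip pot with the brush that stands in it: take the handle, draw the brush up about 6 cm without taking it out of the pot and push it back down to the bottom, twice over, then leave it standing in the pot. Then lift the machine's sprung guard by its bar and hold it 60 degrees open, within 6 degrees and steady, so that I can clean the cutter: finish while still holding it there, because it springs shut if let go, and leave everything else on the bench where it is.

Things in the scene. Friction and masses are not known exactly. Their poses are not given: they have to be found in the camera images.
- brush: Loose brush, 210 mm tall, about 90 g, rigid, standing upright in the pot on its flat foot. Black bristle head 44 mm in diameter and 55 mm tall, steel ferrule 24 mm in diameter up to 77 mm, then a round wooden handle 16 mm in diameter up to 210 mm. Origin: centre of the underside of the head; z runs up the handle.
- brush_foot (a point): Centre of the underside of the brush's bristle head (same as the brush's origin).
- brush_top (a point): Centre of the top end of the brush's handle, 210 mm above the foot. The top 100 mm of the handle stand clear of the pot when the brush is down: grip 25 to 40 mm below this point.
- pot: Round open aluminium chip pot, 68 mm outside and 60 mm inside diameter, rim 115 mm above the bench, screwed to the bench through a round flange 96 mm in diameter and 5 mm thick. It stands to the left or to the right of the machine, and does not move. Origin: centre of its underside.
- pot_floor (a point): Centre of the pot's inner floor, 6 mm above the bench; the rim is 109 mm above this point.
- machine: Bench key-cutting machine, grey, fixed; base 250 mm deep (x) by 260 mm wide (y), base top 61 mm high, motor housing at the far side 145 mm high. Origin: centre of its underside; its x points from the front (guard bar side, towards the robot) to the motor housing, its y along the hinge. Yawed up to about 17 degrees.
- guard (a joint): Opening angle of the guard in rad, 0 closed (level), grows as it swings upward, limit 1.55; 60 degrees is 1.047. A spring and its weight press it shut at every angle: about 2 N at the bar when closed and 3 N at 60 degrees; no detent, it never stays open by itself.
- guard_handle (a point): Middle of the guard's bar: round, black, 12 mm in diameter, 110 mm long, parallel to the hinge and 180 mm from it, at the guard's front edge (robot side), 155 mm above the bench when closed. A 32 mm gap between bar and guard frame takes one finger from above (stems 8 mm thick, 100 mm apart). 80 mm free below. A grip may pivot about the bar.
- guard_hinge (a point): Middle of the guard's hinge line, which runs along the machine's y, 155 mm above the bench, 55 mm behind (machine's +x) its origin. The guard is a clear panel in a dark frame 224 mm wide, reaching 142 mm to the front, skirts 34 mm deep. Open at angle a, the bar is 180*cos(a) mm in front of and 180*sin(a) mm above the hinge.
Things that resemble listed ones, but are neither listed nor needed, are in the scene too. There is more than one size of the brush; the one meant has the size given above. Of the things that look like the pot, the smaller one is meant.

How it is judged (in metres and radians):
On the way, in this order (a step that is already met when the one before it is completed fails the run):
1. the held brush is drawn up at least 45 mm inside the pot (z of brush_foot in the frame of pot_floor above 0.045 m and contact force between the fingers and brush above 0.3 N).
2. the held brush is pushed back down to within 12 mm of the pot's floor (z of brush_foot in the frame of pot_floor below 0.012 m and contact force between the fingers and brush above 0.3 N).
3. the held brush is drawn up a second time, at least 45 mm (all of step 1).
4. the held brush is pushed down to within 12 mm of the floor again (all of step 2).
At the end, for the whole second after the job is handed in: Guard held by the robot (over 0.5 N) at 54 to 66 degrees (0.942 to 1.152 rad), slower than 0.1 rad/s, not propped by the brush; brush released, at rest in the pot: foot within 12 mm of the floor and 20 mm of the axis, leaning under 0.3 rad (value of joint guard between 0.942 and 1.152 rad and velocity of joint guard between -0.1 and 0.1 rad/s and contact force between any of the fingers, the arm and guard above 0.5 N and contact force between brush and guard below 0.05 N and z of brush_foot in the frame of pot_floor below 0.012 m and horizontal distance between brush_foot and pot_floor below 0.02 m and angle between brush's own z axis and vertical below 0.3 rad and contact force between each of the fingers, the arm and brush below 0.05 N and linear speed of brush below 0.02 m/s); the arm keeps its last pose, push and grip.
It fails at once if the brush is taken out of the pot (z of brush_foot in the frame of pot_floor above 0.105 m or horizontal distance between brush_foot and pot_floor above 0.035 m).
It fails at once if one of the other things on the bench is moved more than 30 mm (distance of any of carton, padlock, cylinder_lock, blank_tray, mortice_lock, screwdriver from where it was at the start of the episode above 0.03 m).
It also fails if it takes over 58 s, if anything falls off the work surface, if the arm or the gripper's body presses on something with over 40 N, if the wrist force passes 120 N, or if a joint passes its speed limit or range.

## Working session

There is one attempt and no reset: what is moved stays moved. The work goes in short steps, Python scripts to look and compute and a shell command to move; the robot and the scene stay as the last step left them, time stands still between calls to the robot, and variables do not carry over. Pictures are saved under pics/ and viewed, at most 10 in all, crops included, and the job is handed in when it is done.

```bash
mkdir -p pics; cat > h.py <<'E'
from bench import *
import numpy as np, cv2
def cloud(name,d):
    P=camera_params(name);K=np.array(P["camera_matrix"]);v,u=np.mgrid[0:400,0:640]
    c=np.stack([(u-K[0,2])/K[0,0]*d,(v-K[1,2])/K[1,1]*d,d],-1)
    return (c-np.array(P["t"]))@np.array(P["R"])
E
python3 - <<'E'
from h import *
for n in("scene","top"):
    p,d=camera(n);cv2.imwrite(f"pics/{n}.png",p[:,:,::-1]);np.save(n+".npy",d)
    X=cloud(n,d)
    for t in("brush","pot","machine","guard","guard_handle"):
        for r in silhouettes(t,n):
            m=r["mask"]&(d>0);q=X[m]
            if len(q): print(n,t,round(r["confidence"],2),r["bbox"],np.round(np.median(q,0),3),np.round(np.percentile(q,2,0),3),np.round(np.percentile(q,98,0),3))
print(sense()["clock"],sense()["tcp_rot"])
E
```

```text
scene brush 0.92 [390.0, 205.4, 28.9, 106.3] [0.35  0.322 0.081] [0.324 0.303 0.005] [0.373 0.34  0.27 ]
scene brush 0.88 [313.1, 271.4, 25.6, 101.0] [0.551 0.479 0.172] [0.525 0.456 0.037] [0.566 0.49  0.271]
scene brush 0.72 [341.9, 243.0, 6.8, 53.1] [0.486 0.345 0.157] [ 0.454  0.123 -0.   ] [0.493 0.349 0.217]
scene pot 0.97 [328.0, 273.5, 40.0, 61.2] [0.487 0.368 0.063] [0.444 0.313 0.002] [0.519 0.385 0.115]
scene pot 0.96 [400.7, 289.9, 67.4, 95.0] [0.332 0.491 0.085] [0.268 0.423 0.002] [0.381 0.522 0.155]
scene machine 0.84 [230.5, 168.0, 109.0, 112.9] [0.602 0.158 0.142] [ 0.475 -0.029  0.018] [0.719 0.213 0.161]
scene guard 0.87 [254.8, 168.0, 82.7, 68.6] [0.579 0.109 0.157] [ 0.474 -0.029  0.126] [0.654 0.192 0.162]
scene guard 0.73 [338.5, 241.9, 8.8, 54.3] [0.486 0.346 0.162] [0.479 0.339 0.089] [0.493 0.349 0.216]
scene guard_handle 0.77 [254.5, 170.0, 82.5, 67.9] [0.578 0.108 0.157] [ 0.472 -0.029  0.128] [0.654 0.192 0.162]
top brush 0.89 [145.0, 184.7, 54.5, 25.6] [0.545 0.463 0.084] [0.522 0.444 0.015] [0.571 0.488 0.271]
top brush 0.62 [211.1, 210.2, 26.7, 22.1] [
[... 357 characters left out ...]
 0.156]
top pot 0.59 [211.7, 204.6, 41.5, 35.5] [0.473 0.33  0.034] [ 0.432  0.299 -0.001] [0.523 0.377 0.117]
top machine 0.78 [276.8, 120.4, 106.7, 114.2] [0.588 0.075 0.154] [ 0.465 -0.048  0.001] [0.714 0.201 0.161]
top machine 0.32 [212.1, 211.8, 26.5, 20.1] [0.481 0.336 0.086] [0.465 0.328 0.057] [0.499 0.357 0.217]
top guard 0.59 [281.7, 146.4, 100.8, 84.9] [0.574 0.079 0.157] [ 0.468 -0.029  0.145] [0.653 0.186 0.162]
top guard_handle 0.77 [282.0, 149.8, 100.4, 82.1] [0.574 0.079 0.157] [ 0.468 -0.029  0.152] [0.65  0.185 0.162]
0.6 [[-9.45790276e-01  3.24777999e-01  6.84972233e-05]
 [ 3.24778004e-01  9.45790274e-01  7.57668342e-05]
 [-4.01766068e-05  9.39059265e-05 -9.99999995e-01]]
```

```bash
python3 - <<'E'
from h import *
ims=[]
for n,c in(("scene",(160,140,320,240)),("top",(130,100,320,240))):
    d=np.load(n+".npy");X=cloud(n,d);p=cv2.imread(f"pics/{n}.png")
    def rep(t,m):
        q=X[m&(d>0)]
        if len(q):print(n,t,len(q),np.round(q.mean(0),4),np.round(q.min(0),3),np.round(q.max(0),3))
    z=X[...,2]
    near=np.hypot(X[...,0]-.483,X[...,1]-.342)
    rep("brush top",(near<.03)&(z>.212));rep("handle",(near<.03)&(z>.14)&(z<.2));rep("rim",(near<.06)&(z>.108)&(z<.119))
    m=(d>0)&(z>.12)&(z<.19)&(X[...,0]>.42)&(X[...,0]<.7)&(X[...,1]>-.1)&(X[...,1]<.25)
    q=X[m];r=cv2.minAreaRect(q[:,:2].astype(np.float32));print("guardrect",r,cv2.boxPoints(r).round(3).tolist())
    ims.append(cv2.resize(p[c[1]:c[1]+c[3],c[0]:c[0]+c[2]],(800,600),interpolation=cv2.INTER_CUBIC))
    cv2.imwrite(f"pics/{n}_crop.png",ims[-1])
E
```

```text
scene brush top 40 [0.4855 0.3416 0.2154] [0.479 0.333 0.212] [0.493 0.349 0.218]
scene handle 170 [0.486  0.345  0.1707] [0.477 0.339 0.14 ] [0.493 0.351 0.2  ]
scene rim 262 [0.4837 0.3469 0.1131] [0.45  0.309 0.108] [0.517 0.377 0.118]
guardrect ((0.5804711580276489, 0.07083161175251007), (0.23892748355865479, 0.2556374669075012), 0.014378324151039124) [[0.460999995470047, 0.19900000095367432], [0.460999995470047, -0.05700000002980232], [0.699999988079071, -0.05700000002980232], [0.699999988079071, 0.19900000095367432]]
top brush top 34 [0.4818 0.3398 0.2153] [0.474 0.332 0.213] [0.488 0.346 0.219]
top handle 45 [0.4813 0.3349 0.172 ] [0.474 0.332 0.141] [0.489 0.34  0.2  ]
top rim 142 [0.4793 0.3406 0.1136] [0.447 0.309 0.108] [0.513 0.377 0.119]
guardrect ((0.5792512893676758, 0.07015091925859451), (0.2528098523616791, 0.24169284105300903), 89.81114959716797) [[0.4580000042915344, -0.0560000017285347], [0.699999988079071, -0.05700000002980232], [0.7009999752044678, 0.19599999487400055], [0.45899999141693115, 0.19699999690055847]]
```

View pics/scene_crop.png

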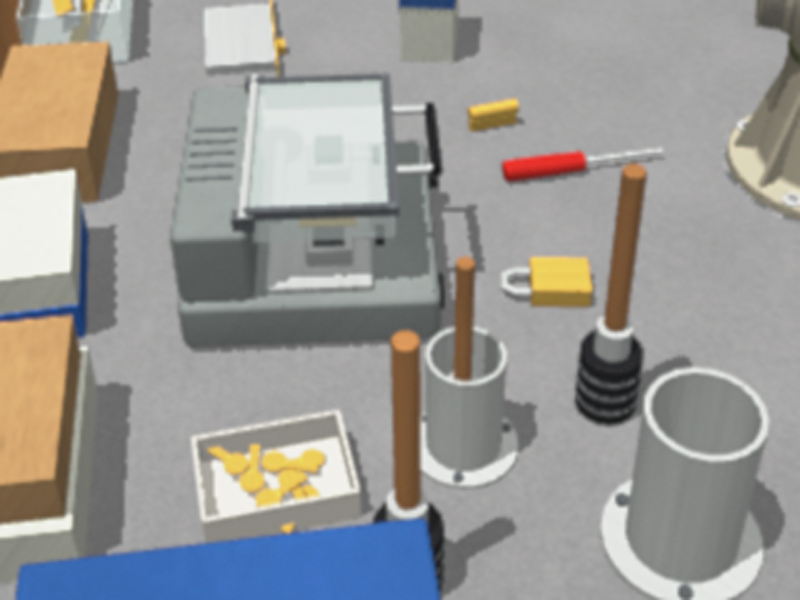

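View pics/top_crop.png

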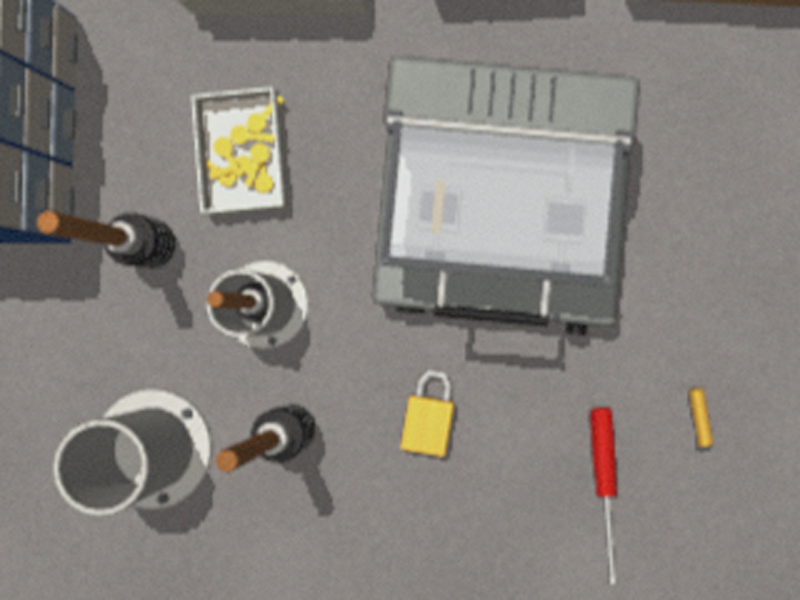

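The smaller pot is at scene-crop (465,400) and top-crop (255,305). The brush standing in it is at (465,260), with its top at z≈0.216 = 0.006+0.210, so it fits. The look-alikes are the brushes at (405,340) and (630,170), whose tops are at 0.272, and the larger pot at (700,470). The guard bar runs from top-crop (435,312) to (548,322). Next I measure it and its yaw.

```bash
python3 - <<'E'
from h import *
for n,b in(("top",(300,220,52,12)),("scene",(328,178,10,40))):
    d=np.load(n+".npy");X=cloud(n,d);p=cv2.imread(f"pics/{n}.png").max(2)
    z=X[...,2]
    m=(d>0)&(p<70)&(z>.14)&(z<.175)&(X[...,0]<.515)&(X[...,0]>.43)&(X[...,1]>-.03)&(X[...,1]<.2)
    v,u=np.where(m);print(n,m.sum(),u.min(),u.max(),v.min(),v.max())
    q=X[m]; l=cv2.fitLine(q[:,:2].astype(np.float32),cv2.DIST_HUBER,0,.01,.01).ravel()
    print("bar",q.mean(0).round(4),q.min(0).round(3),q.max(0).round(3),"dir deg",np.degrees(np.arctan2(l[1],l[0])),l[2:])
    m=(d>0)&(p>170)&(z>.14)&(z<.18)&(X[...,0]>.6)&(X[...,0]<.72)&(X[...,1]>-.1)&(X[...,1]<.25)
    q=X[m]; l=cv2.fitLine(q[:,:2].astype(np.float32),cv2.DIST_HUBER,0,.01,.01).ravel()
    print("hinge",len(q),q.mean(0).round(4),q.min(0).round(3),q.max(0).round(3),np.degrees(np.arctan2(l[1],l[0])))
    c=[X[a] for a in((round(100+312/2.5),round(130+437/2.5)),(round(100+321/2.5),round(130+546/2.5)))];print(c)
s=sense();R=np.array(s["tcp_rot"]);D=np.array([.484,.341,.30])-s["eef_pos"]
print(R.T@D/.5)
E
```

```text
top 200 304 348 223 230
bar [0.4679 0.0882 0.159 ] [0.458 0.036 0.152] [0.475 0.142 0.164] dir deg 84.88405 [0.46788168 0.08823177]
hinge 1650 [0.6242 0.0807 0.1567] [ 0.6   -0.044  0.145] [0.66  0.189 0.164] 87.50234
[array([0.47019016, 0.13896662, 0.16044012]), array([0.46318606, 0.03600644, 0.16300644])]
scene 89 330 335 182 210
bar [0.472  0.097  0.1593] [0.464 0.035 0.148] [0.481 0.144 0.165] dir deg 84.59668 [0.47199187 0.09702387]
hinge 1233 [0.6323 0.0823 0.1569] [ 0.6   -0.051  0.142] [0.719 0.185 0.164] 88.47005
[array([0.5510375 , 0.19132928, 0.15382158]), array([0.41992377, 0.03680255, 0.00196451])]
[-0.69397338 -0.19063797 -0.08731389]
```

```bash
python3 -m pendant '0 0 -0.087 0 0 0 0.3;-0.694 -0.19 -0.087 0 0 0 0.3;-0.694 -0.19 -0.087 0 0 0 0.3;-0.694 -0.19 -0.087 0 0 0 0.3;-0.694 -0.19 -0.087 0 0 0 0.3;-0.694 -0.19 -0.087 0 0 0 0.3;-0.694 -0.19 -0.087 0 0 0 0.3;-0.694 -0.19 -0.087 0 0 0 0.3;-0.694 -0.19 -0.087 0 0 0 0.3;-0.694 -0.19 -0.087 0 0 0 0.3' 25
cat > w.py <<'E'
from h import *
def wrist(fn):
    s=sense();R=np.array(s["tcp_rot"]);e=np.array(s["eef_pos"])
    p,d=camera("wrist");cv2.imwrite(fn,p[:,:,::-1]);P=camera_params("wrist");K=np.array(P["camera_matrix"]);M=np.array(P["mount"])
    v,u=np.mgrid[0:400,0:640];c=np.stack([(u-K[0,2])/K[0,0]*d,(v-K[1,2])/K[1,1]*d,d],-1)
    return p,d,(c@M[:3,:3].T+M[:3,3])@R.T+e,s,R,e
E
python3 - <<'E'
from w import *
p,d,X,s,R,e=wrist("pics/w1.png")
near=np.hypot(X[...,0]-.484,X[...,1]-.341);z=X[...,2]
for t,m in(("top",(near<.03)&(z>.21)&(z<.225)),("handle",(near<.03)&(z>.13)&(z<.21)),("rim",(near<.06)&(z>.109)&(z<.12))):
    q=X[m&(d>0)]
    if len(q):print(t,len(q),q.mean(0).round(4),q.min(0).round(3),q.max(0).round(3))
print(s["clock"],e,R.round(3).tolist())
E
```

```text
clock: 1.43
eef_pos: [0.4871, 0.3388, 0.2997]
tcp_rot: [[-0.945, 0.327, 0.001], [0.327, 0.945, -0.0], [-0.001, 0.0, -1.0]]
contact_force: [0.4, 0.8, -0.8]
gripper_width: 0.0598
gripper_force: 0.0
top 447 [0.4836 0.3408 0.2155] [0.477 0.333 0.21 ] [0.492 0.348 0.218]
handle 580 [0.4789 0.3423 0.1759] [0.477 0.334 0.13 ] [0.485 0.348 0.21 ]
rim 957 [0.4786 0.3444 0.1146] [0.449 0.309 0.109] [0.516 0.377 0.12 ]
1.4333 [0.48710692 0.33879056 0.29972666] [[-0.945, 0.327, 0.001], [0.327, 0.945, -0.0], [-0.001, 0.0, -1.0]]
```

View pics/w1.png

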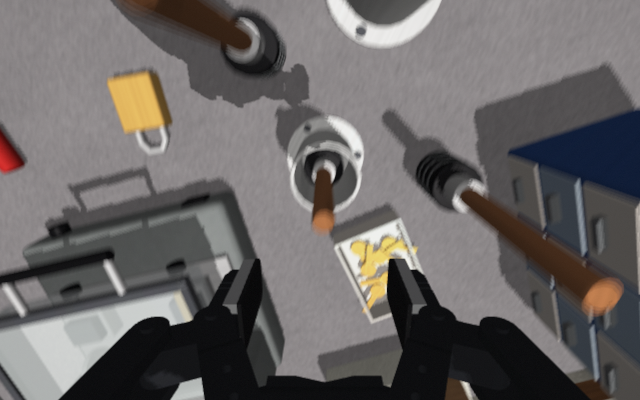

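The brush top shows at pixel (322,215), midway between the fingers and 3 mm from the plan. I go down to grip it, keeping clear of its neighbours.

```bash
python3 -m pendant '0 0 0.1 0 0 0 0.3;0 0 0.15 0 0 0 0.3;0 0 0.2 0 0 0 0.3;0 0 0.218 0 0 0 0.3;0 0 0.218 0 0 0 1;0 0 0.218 0 0 0 1;0 0 0.218 0 0 0 1;0 0 0.218 0 0 0 1;0 0 0.218 0 0 0 1;0 0 0.218 0 0 0 1' 30
```

```text
clock: 2.32
eef_pos: [0.4852, 0.342, 0.193]
tcp_rot: [[-0.946, 0.325, 0.004], [0.325, 0.946, 0.002], [-0.003, 0.003, -1.0]]
contact_force: [-0.3, -0.6, 6.1]
gripper_width: 0.0152
gripper_force: 30.1
```

```bash
python3 -m pendant '0 0 -0.03 0 0 0 1;0 0 -0.06 0 0 0 1;0 0 -0.09 0 0 0 1;0 0 -0.115 0 0 0 1;0 0 -0.12 0 0 0 1;0 0 -0.12 0 0 0 1;0 0 -0.12 0 0 0 1;0 0 -0.12 0 0 0 1'
python3 - <<'E'
from w import *
p,d,X,s,R,e=wrist("pics/w2.png")
near=np.hypot(X[...,0]-.484,X[...,1]-.341);z=X[...,2]
p,d=camera("scene");X=cloud("scene",d);near=np.hypot(X[...,0]-.484,X[...,1]-.341);z=X[...,2]
cv2.imwrite("pics/s2.png",cv2.resize(p[150:350,240:440,::-1],(600,600)))
print(s["contact_force"],s["gripper_width"])
E
```

```text
clock: 2.98
eef_pos: [0.4836, 0.3411, 0.2498]
tcp_rot: [[-0.946, 0.325, -0.001], [0.325, 0.946, -0.001], [0.001, -0.001, -1.0]]
contact_force: [-0.4, 0.5, -1.2]
gripper_width: 0.015
gripper_force: 29.7
[-0.36407289  0.5493439  -1.2187908 ] 0.015029711406354406
```

View pics/s2.png

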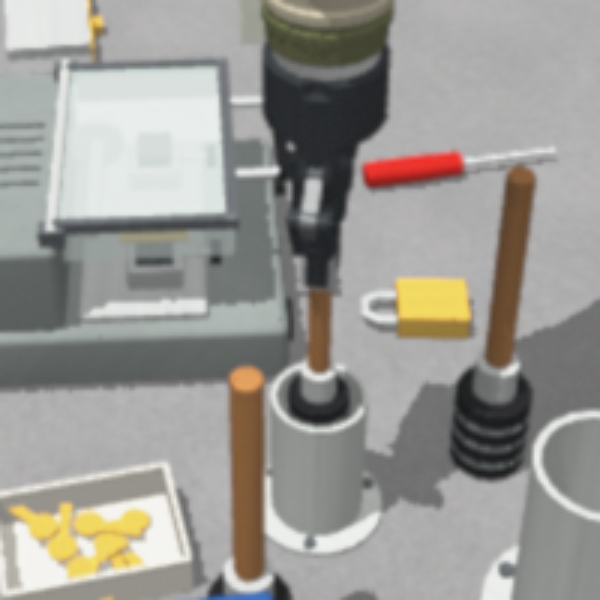

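The brush is up by about 57 mm, with the head's top level with the pot's rim at (320,395). I push it down and then do the second stroke.

```bash
python3 -m pendant '0 0 0.03 0 0 0 1;0 0 0.06 0 0 0 1;0 0 0.09 0 0 0 1;0 0 0.11 0 0 0 1;0 0 0.117 0 0 0 1;0 0 0.117 0 0 0 1;0 0 0.117 0 0 0 1;0 0 0.117 0 0 0 1'
python3 -m pendant '0 0 -0.03 0 0 0 1;0 0 -0.06 0 0 0 1;0 0 -0.09 0 0 0 1;0 0 -0.11 0 0 0 1;0 0 -0.117 0 0 0 1;0 0 -0.117 0 0 0 1;0 0 -0.117 0 0 0 1;0 0 -0.117 0 0 0 1'
python3 -m pendant '0 0 0.03 0 0 0 1;0 0 0.06 0 0 0 1;0 0 0.09 0 0 0 1;0 0 0.11 0 0 0 1;0 0 0.117 0 0 0 1;0 0 0.117 0 0 0 1;0 0 0.117 0 0 0 1;0 0 0.117 0 0 0 1'
```

```text
clock: 3.75
eef_pos: [0.4841, 0.3413, 0.1923]
tcp_rot: [[-0.946, 0.325, 0.0], [0.325, 0.946, 0.0], [-0.0, 0.0, -1.0]]
contact_force: [-0.0, 0.1, 0.8]
gripper_width: 0.0154
gripper_force: 29.7
clock: 4.42
eef_pos: [0.4837, 0.3411, 0.2497]
tcp_rot: [[-0.946, 0.325, -0.002], [0.325, 0.946, -0.001], [0.001, -0.001, -1.0]]
contact_force: [-0.3, 0.1, -1.1]
gripper_width: 0.0151
gripper_force: 29.6
clock: 5.08
eef_pos: [0.484, 0.3412, 0.192]
tcp_rot: [[-0.946, 0.325, -0.0], [0.325, 0.946, -0.0], [0.0, -0.0, -1.0]]
contact_force: [0.0, -0.1, -0.1]
gripper_width: 0.0149
gripper_force: 29.6
```

Foot is on the floor (the weight has gone from the reading). I release and rise.

```bash
python3 -m pendant '0 0 0 0 0 0 0.6;0 0 0 0 0 0 0.4;0 0 0 0 0 0 0.3;0 0 0 0 0 0 0.3;0 0 0 0 0 0 0.3;0 0 -0.03 0 0 0 0.3;0 0 -0.1 0 0 0 0.3;0 0 -0.18 0 0 0 0.3;0 0 -0.24 0 0 0 0.3;0 0 -0.24 0 0 0 0.3'
python3 - <<'E'
from w import *
p,d,X,s,R,e=wrist("pics/w3.png")
near=np.hypot(X[...,0]-.484,X[...,1]-.341);z=X[...,2]
for t,m in(("top",(near<.03)&(z>.205)&(z<.235)),("rim",(near<.06)&(z>.109)&(z<.12))):
    q=X[m&(d>0)];print(t,len(q),q.mean(0).round(4),q.min(0).round(3),q.max(0).round(3))
T=np.array([.470,.089,.27]);print(s["eef_pos"],R.T@(T-e)/.5)
# want tool y along machine x (yaw -5.2)
from scipy.spatial.transform import Rotation as Ro
a=np.radians(-5.2);y=np.array([np.cos(a),np.sin(a),0]);Z=np.array([0,0,-1.])
for sg in(1,-1):
    W=np.stack([np.cross(sg*y,Z),sg*y,Z],1);print(sg,Ro.from_matrix(R.T@W).as_rotvec()/2/np.pi,s["joint_pos"])
E
```

```text
clock: 5.92
eef_pos: [0.4861, 0.3424, 0.3198]
tcp_rot: [[-0.946, 0.325, 0.01], [0.325, 0.946, 0.005], [-0.008, 0.008, -1.0]]
contact_force: [0.3, -0.3, 0.6]
gripper_width: 0.06
gripper_force: 0.0
top 423 [0.4822 0.3416 0.2147] [0.476 0.333 0.205] [0.491 0.349 0.218]
rim 849 [0.4787 0.3442 0.1145] [0.449 0.309 0.109] [0.516 0.377 0.12 ]
[0.48611348 0.34238235 0.31981399] [-0.13331423 -0.49057879  0.09661545]
1 [1.93782132e-03 1.72923544e-04 2.11806882e-01] [2.74234425e+01 1.93042473e+01 1.33664117e+01 8.34123464e+01
 4.56931374e-03 4.63721221e+01]
-1 [-1.84654996e-04  2.06928669e-03 -2.88187233e-01] [2.74234425e+01 1.93042473e+01 1.33664117e+01 8.34123464e+01
 4.56931374e-03 4.63721221e+01]
```

Brush is released and standing (top still at 0.218). Now I move over the bar with the tool turned to close along the machine's x.

```bash
python3 -m pendant '-0.133 -0.49 0.05 0 0 0.212 0.65;-0.133 -0.49 0.05 0 0 0.212 0.65;-0.133 -0.49 0.05 0 0 0.212 0.65;-0.133 -0.49 0.05 0 0 0.212 0.65;-0.133 -0.49 0.05 0 0 0.212 0.65;-0.133 -0.49 0.05 0 0 0.212 0.65;-0.133 -0.49 0.097 0 0 0.212 0.65;-0.133 -0.49 0.097 0 0 0.212 0.65;-0.133 -0.49 0.097 0 0 0.212 0.65;-0.133 -0.49 0.097 0 0 0.212 0.65'
python3 -m pendant '0 0 0 0 0 0 0.65;0 0 0 0 0 0 0.65'
python3 - <<'E'
from w import *
from scipy.spatial.transform import Rotation as Ro
p,d,X,s,R,e=wrist("pics/w4.png");z=X[...,2]
g=p.max(2)
m=(d>0)&(g<75)&(z>.148)&(z<.17)&(X[...,0]<.50)&(X[...,0]>.44)&(X[...,1]>0)&(X[...,1]<.17)
q=X[m];l=cv2.fitLine(q[:,:2].astype(np.float32),cv2.DIST_HUBER,0,.01,.01).ravel()
print(len(q),q.mean(0).round(4),q.min(0).round(3),q.max(0).round(3),np.degrees(np.arctan2(l[1],l[0])))
print(e,R.round(3).tolist(),s["clock"],s["joint_pos"])
E
```

```text
clock: 6.8
eef_pos: [0.4665, 0.0873, 0.2623]
tcp_rot: [[0.018, 1.0, -0.003], [1.0, -0.018, 0.0], [0.0, -0.003, -1.0]]
contact_force: [-0.5, 0.5, 0.4]
gripper_width: 0.0297
gripper_force: 0.0
clock: 6.97
eef_pos: [0.467, 0.0879, 0.2631]
tcp_rot: [[0.007, 1.0, -0.001], [1.0, -0.007, 0.0], [0.0, -0.001, -1.0]]
contact_force: [0.3, 0.0, 0.3]
gripper_width: 0.0299
gripper_force: 0.0
2397 [0.4714 0.0924 0.1595] [0.461 0.034 0.151] [0.491 0.144 0.163] 85.40135
[0.46699853 0.08789377 0.26305653] [[0.007, 1.0, -0.001], [1.0, -0.007, 0.0], [0.0, -0.001, -1.0]] 6.9667 [ 9.65051211e-01  6.81437650e+00 -1.05686824e+01  7.26882972e+01
  3.30453819e-03  9.13481950e+01]
```

View pics/w4.png

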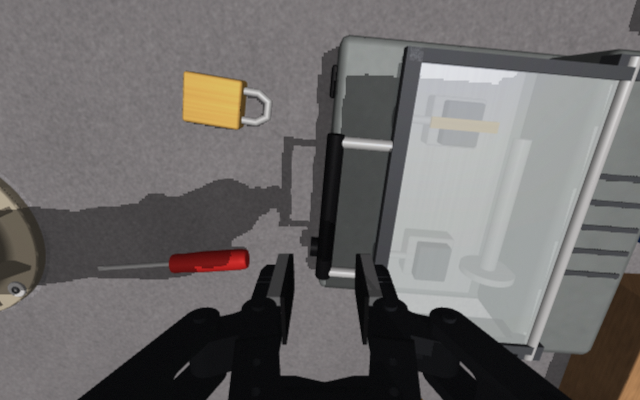

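The bar spans pixels (335,135) to (322,278), with its top at z≈0.159. The jaws straddle it around column 325, and the rear finger is over the gap. I lower with a 4.7° turn, then close.

```bash
python3 -m pendant '0.003 0.007 0 0 0 0.013 0.65;0.003 0.007 0.07 0 0 0.013 0.65;0.003 0.007 0.12 0 0 0.013 0.65;0.003 0.007 0.16 0 0 0.013 0.65;0.003 0.007 0.19 0 0 0.013 0.65;0.003 0.007 0.21 0 0 0.013 0.65;0.003 0.007 0.21 0 0 0.013 0.65;0.003 0.007 0.21 0 0 0.013 0.65'
python3 - <<'E'
from w import *
p,d,X,s,R,e=wrist("pics/w5.png")
E
```

```text
clock: 7.68
eef_pos: [0.4708, 0.0896, 0.1587]
tcp_rot: [[0.09, 0.996, -0.001], [0.996, -0.09, 0.0], [0.0, -0.001, -1.0]]
contact_force: [0.4, -0.3, 0.6]
gripper_width: 0.0299
gripper_force: 0.0
```

View pics/w5.png

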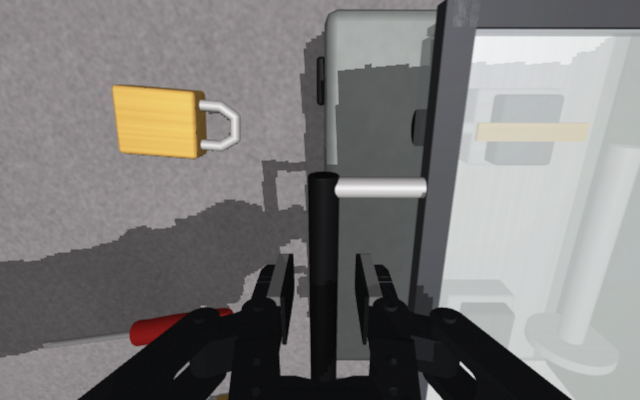

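The bar sits centred between the pads (column 323). I close, then follow the arc.

```bash
python3 -m pendant '0 0 0 0 0 0 1;0 0 0 0 0 0 1;0 0 0 0 0 0 1;0 0 0 0 0 0 1;0 0 0 0 0 0 1' 30
python3 -m pendant '0 0.001 -0.031 0 0 0 1;0 0.006 -0.063 0 0 0 1;0 0.012 -0.093 0 0 0 1;0 0.022 -0.123 0 0 0 1;0 0.034 -0.152 0 0 0 1;0 0.048 -0.18 0 0 0 1;0 0.048 -0.18 0 0 0 1'
```

```text
clock: 8.15
eef_pos: [0.4702, 0.0897, 0.1593]
tcp_rot: [[0.091, 0.996, -0.001], [0.996, -0.091, 0.0], [0.0, -0.001, -1.0]]
contact_force: [-6.1, 1.5, 3.2]
gripper_width: 0.0111
gripper_force: 29.4
clock: 8.73
eef_pos: [0.4928, 0.0876, 0.2507]
tcp_rot: [[0.091, 0.996, -0.004], [0.996, -0.091, 0.001], [0.0, -0.004, -1.0]]
contact_force: [-12.4, 1.8, 3.0]
gripper_width: 0.0106
gripper_force: 29.8
```

```bash
python3 -m pendant '0 0.015 -0.026 0 0 0 1;0 0.034 -0.051 0 0 0 1;0 0.055 -0.075 0 0 0 1;0 0.079 -0.096 0 0 0 1;0 0.103 -0.115 0 0 0 1;0 0.13 -0.132 0 0 0 1;0 0.13 -0.132 0 0 0 1;0 0.13 -0.132 0 0 0 1;0 0.13 -0.132 0 0 0 1'
python3 - <<'E'
from w import *
p,d=camera("scene");X=cloud("scene",d);cv2.imwrite("pics/s6.png",cv2.resize(p[140:340,220:440,::-1],(660,600)))
near=np.hypot(X[...,0]-.484,X[...,1]-.341);z=X[...,2];q=X[(d>0)&(near<.03)&(z>.2)];print("brush",q.mean(0),q.max(0))
for r in silhouettes("guard","scene"):
    q=X[r["mask"]&(d>0)];q=q[(q[:,2]>.12)]
    if r["confidence"]<.4 or len(q)<50: continue
    a=np.radians(-5.2);u=np.stack([q@[np.cos(a),np.sin(a),0],q[:,2]],1)
    l=cv2.fitLine(u.astype(np.float32),cv2.DIST_HUBER,0,.01,.01).ravel();print(r["confidence"],r["bbox"],"angle",np.degrees(np.arctan2(-l[1],l[0])),q[:,2].max())
e=np.array(sense()["eef_pos"]);h=np.array([.649,.073,.155]);b=e-h+[0,0,-.004];a=np.radians(-5.2)
x=-b@[np.cos(a),np.sin(a),0];print("from TCP",np.degrees(np.arctan2(b[2],x)),np.hypot(x,b[2]),sense()["qvel"])
E
```

```text
clock: 9.48
eef_pos: [0.558, 0.0816, 0.3184]
tcp_rot: [[0.091, 0.996, 0.001], [0.996, -0.091, 0.0], [0.0, 0.001, -1.0]]
contact_force: [-13.7, 1.0, 17.9]
gripper_width: 0.0108
gripper_force: 32.1
brush [0.48483006 0.34385304 0.21133388] [0.49137086 0.3492261  0.21816713]
0.87 [253.2, 127.3, 46.8, 98.8] angle 59.109287 0.31839122180967794
from TCP 60.09087815607636 0.18376346589463713 [ 0.00511664 -0.11933622 -0.21350961 -0.06270088 -0.02818595 -0.01334082]
```

View pics/s6.png

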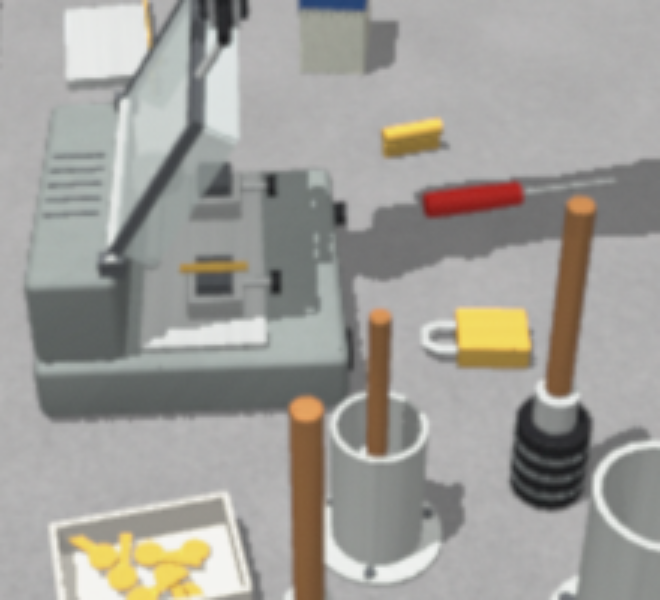

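The guard stands at about 59–60° with the bar in the jaws, and the brush stands in its pot at (380,380). I ease off the radial strain a little, let it settle and hand in.

```bash
python3 -m pendant '0 -0.002 -0.003 0 0 0 1;0 -0.002 -0.003 0 0 0 1;0 -0.002 -0.003 0 0 0 1;0 -0.002 -0.003 0 0 0 1;0 -0.002 -0.003 0 0 0 1;0 -0.002 -0.003 0 0 0 1;0 -0.002 -0.003 0 0 0 1;0 -0.002 -0.003 0 0 0 1'
python3 - <<'E'
from h import *
p,d=camera("scene");X=cloud("scene",d)
for r in silhouettes("guard","scene"):
    q=X[r["mask"]&(d>0)];q=q[(q[:,2]>.12)]
    if r["confidence"]<.4 or len(q)<50: continue
    a=np.radians(-5.2);u=np.stack([q@[np.cos(a),np.sin(a),0],q[:,2]],1)
    l=cv2.fitLine(u.astype(np.float32),cv2.DIST_HUBER,0,.01,.01).ravel();g=np.degrees(np.arctan2(-l[1],l[0]));print(g)
s=sense();print(s["qvel"],s["gripper_force"])
if max(map(abs,s["qvel"]))<1 and s["gripper_force"]>5 and 57<g<63: print(close_job())
E
```

```text
clock: 10.25
eef_pos: [0.5576, 0.0816, 0.3183]
tcp_rot: [[0.091, 0.996, 0.001], [0.996, -0.091, 0.0], [0.0, 0.001, -1.0]]
contact_force: [-8.5, 0.8, 8.9]
gripper_width: 0.0108
gripper_force: 31.3
59.33245
[-0.03887129 -0.08097622  0.06420252 -0.02941668 -0.00562701 -0.09888782] 31.309952437877655
the job is handed in; nothing more can be done
None
```

I scrubbed the pot twice (the brush rose about 57 mm on each stroke), left the brush standing in it, and handed in while holding the guard steady by its bar at about 59°; the hand-in returned no verdict.

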